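# Clamp a reagent bottle with the ratchet clamp

### The job

Stand the white reagent bottle with the red cap upright in the ratchet clamp's V-shaped nest and let go of it. Then turn the black knob clockwise until the clamp's spring pad has just met the bottle and pushed it home into the V, and from there go on for exactly two more clicks of the ratchet, no further, so the bottle is held firmly but not crushed. Let go of the knob with the red pawl caught in that tooth, and leave the timer and the small beaker beside the work where they are.

Things in the scene. Friction and masses are not known exactly. Their poses are not given: they have to be found in the camera images.
- bottle: white reagent bottle with a red screw cap and a yellow band, 48 mm in diameter, 112 mm tall, about 0.12 kg; the straight body reaches up to 77 mm, the cap (28 mm wide) from 97 to 112 mm. Origin at the centre of its underside, z up. It stands loose on the worktop.
- clamp: ratchet clamp fixed to the worktop: grey bed plate 110 x 280 x 10 mm. Origin at the centre of the plate's underside; its x runs across the plate, its y along it from the knob end to the nest end, z up. The knob's axis stands at x = 0, y = -65 mm; the pad moves along +y towards the nest. Nothing on the empty clamp is taller than 86 mm.
- nest: slippery white V nest on the clamp's bed, axes as the clamp's: a 4 mm floor and two walls with flared tops, 48 mm above the bed, forming a 90 degree V open to the pad (-y) and the top. Origin on the bed under the axis of a bottle fully home in the V; such a bottle's origin is 4 mm higher. At the start 6.5 to 11.5 mm are free between the pad and a bottle fully home.
- pad: the clamp's spring pad, a steel plate 36 x 8 x 34 mm faced with black rubber; origin at the middle of the face, which looks along the clamp's +y. It moves 4.0 mm for each ratchet tooth. Once it has met the bottle its springs (1.5 N/mm) give way instead: 6 N more for each tooth, and the knob gets harder to turn by 0.09 Nm for each tooth.
- knob_grip (a point): point on the axis of the black ribbed round knob (36 mm in diameter, 38 mm tall, top 84 mm above the worktop), 70 mm above the worktop, at the height to grip; fixed to the clamp, does not turn. The knob winds clockwise seen from above. It has play: it first turns freely by 0 to 1.4 rad (differs each time, cannot be seen), then carries the wheel. It may be let go and gripped anew.
- timer: grey lab timer, a leaning wedge 41 x 62 x 52 mm, at the right; bystander, origin under its centre
- small_beaker: small clear plastic beaker, 53 mm in diameter, 60 mm tall, at the left; bystander, origin under its centre
- wheel_center (a point): centre of the steel ratchet wheel under the knob, 70 mm in diameter, top 4 mm below the knob; 24 teeth of 0.2618 rad, one resting on the pawl at the start. Until the pad meets the bottle, winding takes 0.07 to 0.2 Nm: the torque rises over the first half of each tooth and drops by about 0.06 Nm towards its click. The right tooth is the third or fourth click.
- pawl_pivot (a point): pivot of the red sprung pawl beside the wheel, fixed to the clamp, 38 mm above the worktop. The pawl rides up each tooth and falls behind it with a click; when the knob is let go, a return spring and the load turn the wheel back onto the pawl, which holds it. The ratchet cannot be wound back.
Things that resemble listed ones, but are neither listed nor needed, are in the scene too. What is shaped like the bottle but pink or purple is not meant.

How it is judged:
On the way, in this order (a step that is already met when the one before it is completed fails the run):
1. the bottle stands upright on the nest's floor between the V and the pad, let go of, not yet clamped (horizontal distance between bottle and nest below 0.012 m and z of bottle in the frame of nest below 0.007 m and angle between bottle's own z axis and vertical below 0.1 rad and contact force between the fingers and bottle below 0.2 N and contact force between pad and bottle below 3 N), for 0.2 s.
2. the knob, held in the fingers, has wound the pad firmly onto the bottle (contact force between the fingers and clamp above 0.5 N and contact force between pad and bottle above 4 N), for 0.1 s.
At the end, for the whole second after the job is handed in: The bottle stands upright (within 0.06 rad) on the nest's floor, home in the V (axis within 4 mm), and the pad, held by the caught pawl with the knob let go, presses on it with 4.5 to 13.5 N (two clicks after meeting it give 6 to 12 N); everything is at rest (contact force between pad and bottle between 4.5 and 13.5 N and horizontal distance between bottle and nest below 0.004 m and z of bottle in the frame of nest below 0.007 m and angle between bottle's own z axis and vertical below 0.06 rad and linear speed of pad below 0.003 m/s); the robot touches nothing.
It fails at once if the bottle is crushed: the pad presses on it with more than 17 N (contact force between pad and bottle above 17 N).
It fails at once if a bystander (timer, small beaker) is moved by more than 20 mm (distance of any of timer, small_beaker from where it was at the start of the episode above 0.02 m).
It also fails if it takes over 72 s, if anything falls off the work surface, if the arm or the gripper's body presses on something with over 40 N, if the wrist force passes 120 N, or if a joint passes its speed limit or range.

### The arm

A 6-joint arm with a two-finger parallel gripper is mounted at the origin on the work surface; the furniture and walls round the work are solid. World frame = base frame: x ahead of the robot, y to its left, z up, the work surface at z = 0. Lengths are in m, angles in rad, forces in N, time in s.
With the tool pointing down it reaches from about 0.325 to 0.9 m from the base axis. Payload 3.5 kg.
Tool frame: the origin (TCP) lies on the centre line of the jaws, within the pads' length; the fingertips stand 19 mm ahead of it and the grasp point (between the pads) is the TCP; z points along the fingers, y is the line along which they close (so a half turn about z gives the same grasp; the last joint's range is limited). The gripper opens to 85 mm and grips with 20 to 120 N. Pads are 22 mm wide; open, the fingers measure 114 mm over their backs; the gripper's body (76 mm by 85 mm) begins 54 mm behind the grasp point. The pads swing forward as they close: fully open they stand 13 mm farther back than shut.
Start: joints at [1.11, 0.276, -0.026, 1.268, 0, 1.467], TCP at [0.219, 0.585, 0.25] pointing down, gripper open.
Joint ranges: [-3.12, 3.12], [-0.85, 1.88], [-1.08, 1.24], [-1.95, 2.15], [-1.57, 1.53], [-3.14, 3.14]. Speed limits (rad/s): [2.57, 2.57, 3.14, 3.14, 3.14, 3.14].

### API

Orientations are given as a unit quaternion [x, y, z, w].
In Python, from station import manip gives the robot as it stands. The module is installed in compiled form; this text tells all that it offers.
- The arm moves only by the tool servo_tool, never from a script. Its argument "moves" is a list of rows, each a list of 7 numbers: the finger opening in mm, from 0 to 85.4, then the shift along the tool's x, y, z in units of 25 mm (1.0 is 25 mm), then the turn, a rotation vector about the tool's x, y, z in units of 5 degrees (1.0 is 5 degrees). In form: [[jaw, x, y, z, rx, ry, rz], ...]. A call has 1 to 5 rows; each row is the pose to reach, as a shift and turn from the pose commanded when the call began, along the tool's axes at that moment; what a row does not reach only later rows make up. A row lasts 1/10 s, in which the tool goes at most 50 mm and 8.59 degrees, less where a joint would pass 70% of its speed; a pose out of reach is approached as far as the arm can. A call with a gripper value outside its range is refused whole. The fingers move at their own pace and stop on an object; "force" is the grip in N (left out, the last holds). Time passes only in rows, so rows that repeat a pose let the fingers close. It gives the time, the measured TCP pose, the force, the opening and the grip force at its end, in the units of the state.
- manip.sense(): the state, without advancing time (a new reading comes with each control period).
- manip.capture(name): name is "scene" or "top" or "wrist"; returns the picture (384x512x3 uint8, red, green, blue); there is no depth.
- manip.calibration(name): a dict with "vertical_fov" (degrees; the focal length in pixels is half the picture's height over the tangent of half this angle, whatever the lens; pixels are square), "cx", "cy" (the principal point, pixels), "rvec" (rotation vector, rad) and "tvec" (3), from world to camera coordinates, as OpenCV has them. Camera axes: x right, y down, z forward; pixel columns grow to the right and rows downward; lengths in m; the calibration is good to about 2 mm. A picture is of the moment at which its call begins: read the wrist's pose just before it. calibration takes no time and is no camera call; for the wrist camera it gives the pose at the moment of the call.
- manip.sign_off(): hands the job in; it is judged then, once.
The state is a dict: "time": time; "q": joint angles; "joint_velocities": joint speeds; "joint_torque": joint torques, N m; "tool_pos": TCP position; "tcp_rot": TCP orientation; "wrist_force": force on the tool from outside, world axes, zero at the start; "wrist_torque": the same for the moment, N m; "width": finger opening in m; "grasp_force": force on a finger pad.
Only numpy, scipy, OpenCV 4.12 (cv2) and the standard library are available. Lean on these libraries where they do the work, as an engineer would, in place of code of your own. Each camera call takes 0.05 s, during which the arm holds its last target. There are 200 camera calls.

## Working session

There is one attempt and no reset: what is moved stays moved. The work goes in short steps, Python scripts to look and compute and a tool call to move; the robot and the scene stay as the last step left them, time stands still between calls to the robot, and variables do not carry over. Pictures are saved under pics/ and viewed, at most 12 in all, crops included, and the job is handed in when it is done.

Besides the shell and the picture viewer there is one more tool, called as name(argument=value, ...) on one line, values as JSON. servo_tool: Moves the arm, as the interface text tells. Its arguments: {"type":"object","properties":{"moves":{"type":"array","items":{"type":"array","items":{"type":"number"}}},"force":{"type":"number"}},"required":["moves"]}

```bash
mkdir -p pics; cat > h.py <<'E'
import numpy as np, cv2
from station import manip
from scipy.spatial.transform import Rotation as R
def cal(n):
    c=manip.calibration(n); f=192/np.tan(np.radians(c["vertical_fov"])/2)
    K=np.array([[f,0,c["cx"]],[0,f,c["cy"]],[0,0,1]]); Rm=cv2.Rodrigues(np.array(c["rvec"],float))[0]
    return K,Rm,np.array(c["tvec"],float)
def ray(C,u,v):
    K,Rm,t=C; d=Rm.T@np.linalg.solve(K,[u,v,1.]); return -Rm.T@t,d
def onz(C,u,v,z):
    o,d=ray(C,u,v); return o+d*(z-o[2])/d[2]
def proj(C,p):
    K,Rm,t=C; q=K@(Rm@np.array(p)+t); return q[:2]/q[2]
def save(n,im): cv2.imwrite("pics/"+n,cv2.cvtColor(im,cv2.COLOR_RGB2BGR))
def rel(target,s):
    "shift in tool axes units of 25mm"
    return R.from_quat(s["tcp_rot"]).inv().apply(np.array(target)-s["tool_pos"])/0.025
E
python3 - <<'E'
from h import *
a=manip.capture("scene");b=manip.capture("top")
np.save("a.npy",a);np.save("b.npy",b)
save("s.png",a);save("t.png",b)
for n in("scene","top"):
    C=cal(n);print(n,C[0][0,0],C[0][:2,2],-C[1].T@C[2])
s=manip.sense();print(s)
E
```

```text
scene 353.38160483077644 [255.874402   197.86135573] [-0.07750486 -0.5999977   0.76200121]
top 364.46170359554196 [254.63139665 194.17546152] [0.30207378 0.1162414  0.97315777]
{'time': 0.1, 'q': array([ 1.10959502e+00,  2.77075200e-01, -2.77411421e-02,  1.26800874e+00,
       -3.21212328e-06,  1.46737520e+00]), 'joint_velocities': array([-0.00117246, -0.00287207,  0.00199442, -0.00021872, -0.00061353,
        0.00075674]), 'joint_torque': array([ 7.52714986e-04, -4.46707392e+01,  2.96128786e+01,  8.39793705e-03,
       -4.60825379e-05, -5.25011117e-06]), 'tool_pos': array([0.21859577, 0.58481242, 0.24926137]), 'tcp_rot': array([ 1.77937393e-01,  9.84041287e-01, -9.74667663e-04, -2.81038210e-04]), 'wrist_force': array([ 0.27179244, -0.52012763,  0.21481126]), 'wrist_torque': array([ 0.03164867, -0.002862  ,  0.06432003]), 'grasp_force': 0.0, 'width': 0.08507882969087424}
```

View pics/s.png

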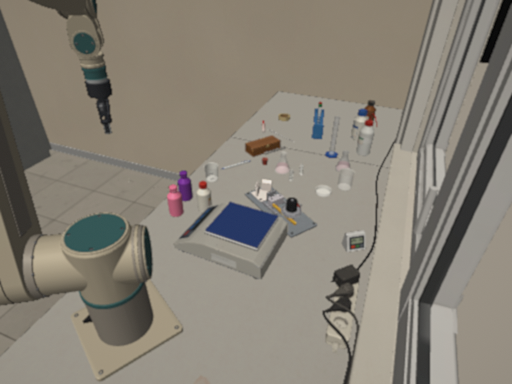

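View pics/t.png

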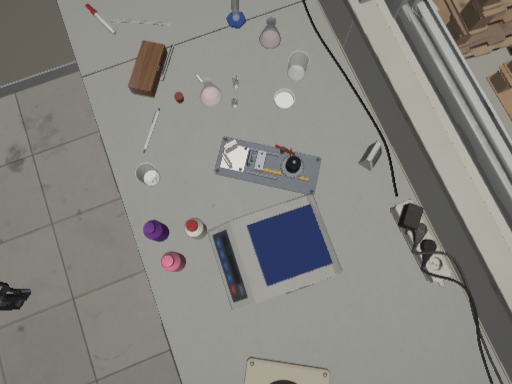

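The scene view shows the white bottle at (204,195), the clamp at (283,208) and a balance in front of it. The top view shows the bottle at (194,229), the nest at about (236,156), the knob at (293,163), the timer at (372,155) and the small beaker at (148,175).

```bash
python3 - <<'E'
from h import *
b=np.load("b.npy");a=np.load("a.npy")
C=cal("top");S=cal("scene")
def redc(im,x0,x1,y0,y1):
    h=cv2.cvtColor(im,cv2.COLOR_RGB2HSV);m=((h[...,0]<8)|(h[...,0]>172))&(h[...,1]>150)&(h[...,2]>70)
    m[:y0]=0;m[y1:]=0;m[:,:x0]=0;m[:,x1:]=0
    v,u=np.nonzero(m);return u.mean(),v.mean(),len(u),u.min(),u.max(),v.min(),v.max()
t=redc(b,180,210,212,242);s=redc(a,195,212,178,195)
print(t,s,onz(C,*t[:2],.108),onz(S,*s[:2],.105))
# dark plate top view
hsv=cv2.cvtColor(b,cv2.COLOR_RGB2HSV)
for p in [(225,145),(222,172),(280,185),(310,160),(268,240),(200,150)]: print(p,hsv[p[1],p[0]],b[p[1],p[0]])
k=(b.max(2)<45).astype(np.uint8);k[:,:280]=0;k[:,305:]=0;k[:148]=0;k[178:]=0
n,l,st,ce=cv2.connectedComponentsWithStats(k);i=1+st[1:,4].argmax();print(st[i],ce[i],onz(C,*ce[i],.08))
for n_,p in dict(tl=(226,137),tr=(322,158),br=(315,194),bl=(215,174),timer=(371,155),beaker=(148,176)).items(): print(n_,onz(C,*p,.01))
cr=cv2.resize(b[120:250,140:400],None,fx=3,fy=3,interpolation=cv2.INTER_CUBIC);save("t2.png",cr)
E
```

```text
(np.float64(191.44444444444446), np.float64(224.96296296296296), 81, np.int64(187), np.int64(196), np.int64(221), np.int64(229)) (np.float64(202.64705882352942), np.float64(184.5), 34, np.int64(200), np.int64(205), np.int64(182), np.int64(187)) [0.39236695 0.27866224 0.108     ] [0.39234922 0.27566172 0.105     ]
(225, 145) [ 10   7 207] [207 203 201]
(222, 172) [101  22 126] [115 122 126]
(280, 185) [104  25 130] [117 124 130]
(310, 160) [103  24 129] [117 124 129]
(268, 240) [112 146  98] [42 56 98]
(200, 150) [ 25  10 154] [154 153 148]
[286 156  15  17 164] [292.76219512 164.17682927] [0.58614606 0.0560641  0.08      ]
tl [0.66005113 0.24595899 0.01      ]
tr [ 0.63778652 -0.02652685  0.01      ]
br [ 0.53363245 -0.01845368  0.01      ]
bl [0.54980683 0.25855098 0.01      ]
timer [ 0.66611791 -0.16010198  0.01      ]
beaker [0.51777676 0.4386081  0.01      ]
```

View pics/t2.png

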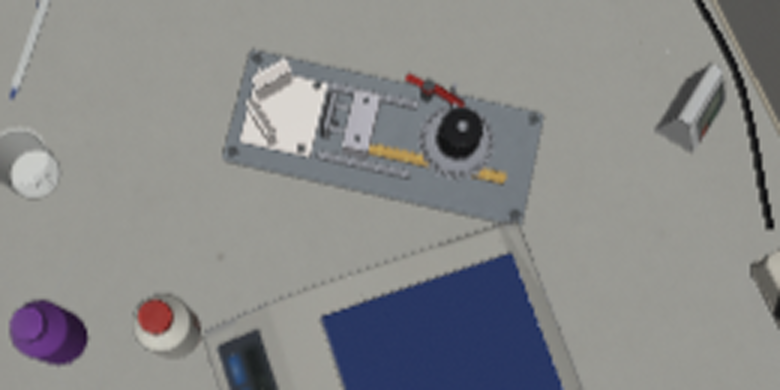

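servo_tool(moves=[[70,-10.8,-9.1,0,0,0,14.7],[70,-10.8,-9.1,0,0,0,14.7],[70,-10.8,-9.1,0,0,0,14.7],[70,-10.8,-9.1,0,0,0,14.7],[70,-10.8,-9.1,0,0,0,14.7]], force=30)

```text
time: 0.6
tool_pos: [0.3418, 0.3657, 0.2499]
tcp_rot: [0.528, 0.849, -0.0, -0.0]
wrist_force: [1.5, -0.2, 0.5]
width: 0.0704
grasp_force: 0.0
```

```bash
cat >> h.py <<'E'
def st(target=None,yaw=-4.0):
    s=manip.sense(); Rm=R.from_quat(s["tcp_rot"]); y=Rm.as_matrix()[:,1]
    a=np.degrees(np.arctan2(y[1],y[0]))
    print("t%.2f"%s["time"],"pos",s["tool_pos"].round(4),"yaw %.1f"%a,"q",s["q"].round(2),"w%.4f g%.1f"%(s["width"],s["grasp_force"]),"F",s["wrist_force"].round(1),"Tz %.3f"%s["wrist_torque"][2])
    print("tilt z",Rm.as_matrix()[:,2].round(4),"rz units %.2f"%((a-yaw)/5))
    if target is not None: print("rel",rel(target,s).round(2))
    return s
E
python3 -c "
from h import *
st([.392,.277,.2])"
```

```text
t0.60 pos [0.3418 0.3657 0.2499] yaw 26.2 q [ 0.69  0.06 -0.29  1.23 -0.    1.8 ] w0.0704 g0.0 F [ 1.5 -0.2  0.5] Tz -0.016
tilt z [-3.e-04 -5.e-04 -1.e+00] rz units 6.04
rel [-4.07  0.24  2.  ]
```

servo_tool(moves=[[70,-4.07,0.24,2,0,0,6.0],[70,-4.07,0.24,2,0,0,6.0],[70,-4.07,0.24,2,0,0,6.0],[70,-4.07,0.24,2,0,0,6.0],[70,-4.07,0.24,2,0,0,6.0]])

```text
time: 1.1
tool_pos: [0.3921, 0.2782, 0.1995]
tcp_rot: [0.729, 0.685, -0.001, -0.0]
wrist_force: [0.2, 0.1, 0.7]
width: 0.0704
grasp_force: 0.0
```

```bash
python3 - <<'E'
from h import *
s=st([.392,.277,.066]);C=cal("wrist");w=manip.capture("wrist");save("w1.png",w)
h=cv2.cvtColor(w,cv2.COLOR_RGB2HSV);m=(((h[...,0]<8)|(h[...,0]>172))&(h[...,1]>150)&(h[...,2]>60)).astype(np.uint8)
n,l,q,ce=cv2.connectedComponentsWithStats(m)
print(-C[1].T@C[2])
for i in range(1,n):
    if q[i,4]>100: print(q[i],ce[i],onz(C,*ce[i],.112))
E
```

```text
t1.10 pos [0.3921 0.2782 0.1995] yaw -3.6 q [ 0.48  0.06 -0.4   1.12  0.    2.12] w0.0704 g0.0 F [0.2 0.1 0.7] Tz 0.035
tilt z [-1.6e-03 -8.0e-04 -1.0e+00] rz units 0.09
rel [-0.04  0.01  5.34]
[0.39741731 0.35544582 0.32249275]
[ 239  183   39   37 1100] [257.93272727 201.11      ] [0.39285007 0.27973611 0.112     ]
[500 319  12  17 124] [506.55645161 327.34677419] [0.57876394 0.16415504 0.112     ]
```

View pics/w1.png

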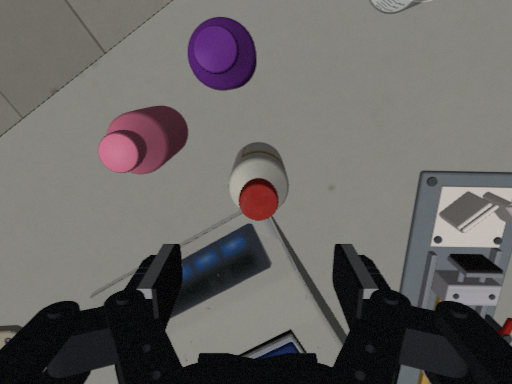

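The wrist view shows the bottle centred at (258,195) between the fingers, which would close along the image horizontal. The balance corner at (265,215) is clear of both fingers' paths, and the clamp is at right.

servo_tool(moves=[[70,0.05,0.03,2,0,0,0],[70,0.05,0.03,4,0,0,0],[70,0.05,0.03,5.34,0,0,0],[40,0.05,0.03,5.34,0,0,0],[40,0.05,0.03,5.34,0,0,0]])

```text
time: 1.65
tool_pos: [0.3929, 0.2807, 0.067]
tcp_rot: [0.728, 0.686, -0.001, -0.0]
wrist_force: [0.5, -0.7, -1.7]
width: 0.0474
grasp_force: 32.9
```

servo_tool(moves=[[40,0,0,0,0,0,0],[40,0,0,0,0,0,0],[40,0,0,-1,0,0,0],[40,0,0,-3,0,0,0],[40,0,0,-4,0,0,0]])

```text
time: 2.15
tool_pos: [0.3955, 0.2817, 0.1719]
tcp_rot: [0.728, 0.685, 0.004, 0.001]
wrist_force: [1.7, 1.1, -0.4]
width: 0.047
grasp_force: 33.0
```

```bash
python3 - <<'E'
from h import *
C=cal("top")
P={k:onz(C,*p,.01) for k,p in dict(tl=(223.3,137.3),tr=(321.3,157.7),br=(313.7,194.7),bl=(214,172.7)).items()}
n=(P['tl']+P['bl'])/2;k=(P['tr']+P['br'])/2;c=(n+k)/2;y=(n-k);print("len",np.linalg.norm(y),"wid",np.linalg.norm(P['tl']-P['bl']),np.linalg.norm(P['tr']-P['br']))
y/=np.linalg.norm(y);print("c",c,"y",y,"ang x",np.degrees(np.arctan2(-y[0],y[1])),"knob",c-.065*y)
s=st(c+.075*y+[0,0,.15])
E
```

```text
len 0.2782098599125418 wid 0.10538067585972127 0.10757891228342954
c [0.59517311 0.11886549 0.01      ] y [0.07469016 0.99720679 0.        ] ang x -4.28341972662486 knob [0.59031825 0.05404705 0.01      ]
t2.15 pos [0.3955 0.2817 0.1719] yaw -3.5 q [ 0.49  0.08 -0.43  1.05  0.    2.12] w0.0470 g33.0 F [ 1.7  1.1 -0.4] Tz -0.004
tilt z [ 0.0065  0.0035 -1.    ] rz units 0.11
rel [-3.02  8.41  0.52]
```

servo_tool(moves=[[40,-1,1.5,-1.1,0,0,0.1],[40,-2.3,3,-1.1,0,0,0.1],[40,-3.5,4.6,-1.1,0,0,0.1],[40,-4.7,6.0,-1.1,0,0,0.1],[40,-5.9,7.6,-1.1,0,0,0.1]])

```text
time: 2.65
tool_pos: [0.5756, 0.1203, 0.1965]
tcp_rot: [0.731, 0.682, 0.001, 0.001]
wrist_force: [0.5, 1.3, -0.7]
width: 0.0473
grasp_force: 33.1
```

servo_tool(moves=[[40,-0.85,1.0,0,0,0,0],[40,-0.85,1.0,0,0,0,0],[40,-0.85,1.0,0,0,0,0]])

```text
time: 2.95
tool_pos: [0.598, 0.0983, 0.1955]
tcp_rot: [0.732, 0.682, 0.001, 0.0]
wrist_force: [-0.6, 0.4, -1.5]
width: 0.0473
grasp_force: 32.9
```

```bash
python3 - <<'E'
from h import *
s=st([.604,.194,.2]);C=cal("wrist");w=manip.capture("wrist");np.save("w2.npy",w);import pickle;pickle.dump(C,open("C2.pkl","wb"))
save("w2.png",cv2.resize(w,(768,576),interpolation=cv2.INTER_CUBIC));print(-C[1].T@C[2])
E
```

```text
t2.95 pos [0.598  0.0983 0.1955] yaw -4.0 q [ 0.06  0.28 -0.15  1.15  0.    1.7 ] w0.0473 g32.9 F [-0.6  0.4 -1.5] Tz 0.052
tilt z [ 1.3e-03  6.0e-04 -1.0e+00] rz units -0.01
rel [ 3.84 -0.03 -0.18]
[0.60363707 0.17526325 0.3185841 ]
```

View pics/w2.png

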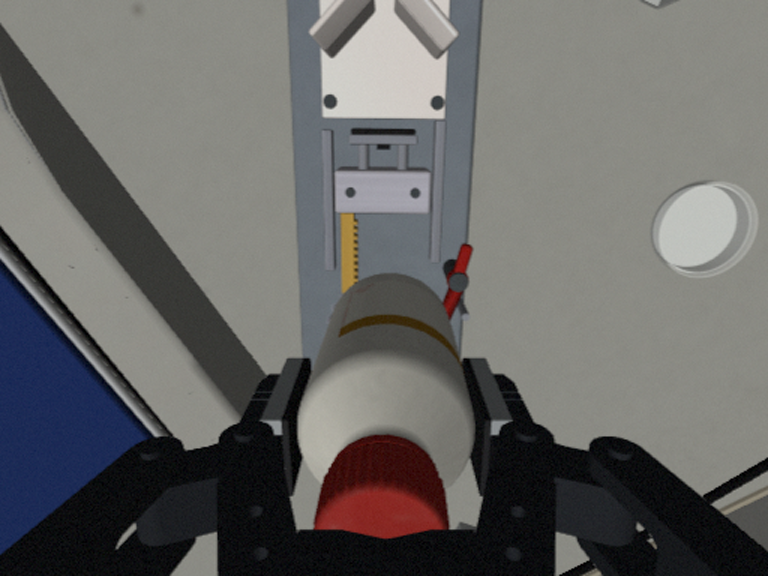

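The wrist view shows the held bottle at lower centre, the pad's black face at (383,131), the nest floor's front edge at row 118 and the V walls' front ends near (335,55) and (432,55). The V apex is just out of the frame, so I shift about 45 mm towards it.

servo_tool(moves=[[40,0.9,0,0,0,0,0],[40,1.8,0,0,0,0,0],[40,1.8,0,0,0,0,0]])

```text
time: 3.3
tool_pos: [0.5993, 0.147, 0.195]
tcp_rot: [0.73, 0.684, 0.001, -0.0]
wrist_force: [0.3, 0.5, -1.7]
width: 0.0473
grasp_force: 33.0
```

```bash
python3 - <<'E'
from h import *
import pickle
C2=pickle.load(open("C2.pkl","rb"))
for k,(u,v,z) in dict(floorL=(322,118,.014),floorR=(448,118,.014),padL=(350,129,.055),padR=(416,129,.055),plL=(290,100,.01),plR=(479,100,.01)).items(): print(k,onz(C2,u/1.5,v/1.5,z).round(4))
s=st();C=cal("wrist");pickle.dump(C,open("C3.pkl","wb"));w=manip.capture("wrist");np.save("w3.npy",w)
cr=w[0:180,150:370];save("w3.png",cv2.resize(cr,None,fx=3.3,fy=3.3,interpolation=cv2.INTER_CUBIC))
E
```

```text
floorL [0.5671 0.1827 0.014 ]
floorR [0.6406 0.1775 0.014 ]
padL [0.5856 0.1754 0.055 ]
padR [0.6192 0.173  0.055 ]
plL [0.549  0.1941 0.01  ]
plR [0.6596 0.1863 0.01  ]
t3.30 pos [0.5993 0.147  0.195 ] yaw -3.7 q [ 0.14  0.29 -0.12  1.15  0.    1.77] w0.0473 g33.0 F [ 0.3  0.5 -1.7] Tz -0.044
tilt z [ 3.0e-04  1.4e-03 -1.0e+00] rz units 0.06
```

View pics/w3.png

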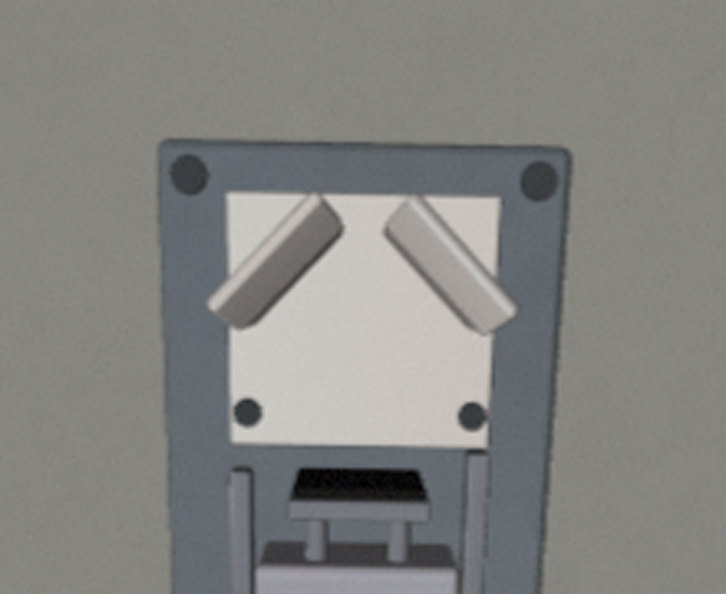

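```bash
python3 - <<'E'
from h import *
import pickle
C=pickle.load(open("C3.pkl","rb"))
X=lambda u,v,z:onz(C,150+u/3.3,v/3.3,z)
th=np.radians(-4.1);ex=np.array([np.cos(th),np.sin(th)]);ey=np.array([-np.sin(th),np.cos(th)])
def sh(n,u,v,z):
    p=X(u,v,z)[:2];print(n,p.round(4),"clamp axes",(ex@p).round(4),(ey@p).round(4));return p
for n,u,v,z in [("fl",228,195,.014),("fr",500,198,.014),("br",488,445,.014),("bl",232,445,.014),("platefarL",163,142,.01),("platefarR",570,150,.01)]: sh(n,u,v,z)
for z in (.014,.058):
    a=sh("L1",342,232,z);b=sh("L2",240,328,z);c=sh("R1",385,232,z);d=sh("R2",488,333,z)
    t=np.linalg.solve(np.c_[b-a,-(d-c)],c-a);ap=a+t[0]*(b-a);print("apex",ap,"axis",ap-.0339*ey, "angle",np.degrees(np.arccos((b-a)@(d-c)/np.linalg.norm(b-a)/np.linalg.norm(d-c))))
for z in (.04,.05): sh("padL",292,500,z);sh("padR",428,502,z)
for z in (.014,): sh("padbotL",302,470,z);sh("padbotR",418,470,z)
E
```

```text
fl [0.5732 0.2471] clamp axes 0.5541 0.2874
fr [0.6441 0.2417] clamp axes 0.6251 0.2871
br [0.6392 0.1776] clamp axes 0.6248 0.2228
bl [0.5678 0.1822] clamp axes 0.5534 0.2223
platefarL [0.5572 0.2613] clamp axes 0.5371 0.3005
platefarR [0.6631 0.2525] clamp axes 0.6434 0.2992
L1 [0.6023 0.2361] clamp axes 0.5839 0.2785
L2 [0.5731 0.2135] clamp axes 0.5564 0.2539
R1 [0.6136 0.2353] clamp axes 0.5952 0.2786
R2 [0.64   0.2078] clamp axes 0.6235 0.253
apex [0.60839244 0.2407616 ] axis [0.60596867 0.20694836] angle 96.0802146006767
L1 [0.6026 0.2343] clamp axes 0.5843 0.2768
L2 [0.5777 0.215 ] clamp axes 0.5608 0.2557
R1 [0.6123 0.2337] clamp axes 0.594 0.2768
R2 [0.6349 0.2101] clamp axes 0.6182 0.255
apex [0.60784297 0.23832283] axis [0.6054192  0.20450958] angle 96.0802146006764
padL [0.5851 0.1706] clamp axes 0.5714 0.212
padR [0.6203 0.1678] clamp axes 0.6067 0.2117
padL [0.5858 0.1725] clamp axes 0.572 0.214
padR [0.6197 0.1698] clamp axes 0.606 0.2137
padbotL [0.5868 0.1739] clamp axes 0.5728 0.2155
padbotR [0.6193 0.1718] clamp axes 0.6055 0.2157
```

The nest axis works out at about (0.606, 0.205), consistent with the pad gap range and the plate's mid-line. I'll set the bottle about 3 mm on the pad side of home.

servo_tool(moves=[[40,1.2,0.1,0,0,0,0],[40,2.24,0.1,0,0,0,0.06],[40,2.24,0.1,1.5,0,0,0.06],[40,2.24,0.1,2.8,0,0,0.06],[40,2.24,0.1,2.8,0,0,0.06]])

```text
time: 3.85
tool_pos: [0.6016, 0.1985, 0.1194]
tcp_rot: [0.733, 0.681, -0.005, -0.003]
wrist_force: [-1.2, -0.2, -1.8]
width: 0.0472
grasp_force: 33.0
```

```bash
python3 - <<'E'
from h import *
s=st([.6054,.2027,.0825]);C=cal("scene");w=manip.capture("scene")
h=cv2.cvtColor(w,cv2.COLOR_RGB2HSV);m=(((h[...,0]<8)|(h[...,0]>172))&(h[...,1]>140)&(h[...,2]>50)).astype(np.uint8)
p=proj(C,[.6054,.2012,s["tool_pos"][2]+.037]);u,v=p.astype(int);m[:v-20]=0;m[v+20:]=0;m[:,:u-20]=0;m[:,u+20:]=0
n,l,q,ce=cv2.connectedComponentsWithStats(m);print(p,[(q[i,4],ce[i]) for i in range(1,n) if q[i,4]>8])
E
```

```text
t3.85 pos [0.6016 0.1985 0.1194] yaw -4.2 q [ 0.22  0.39 -0.16  1.03 -0.    1.86] w0.0472 g33.0 F [-1.2 -0.2 -1.8] Tz -0.044
tilt z [-0.0108 -0.0028 -0.9999] rz units -0.04
rel [0.18 0.16 1.47]
[266.73739489 160.90095088] [(np.int32(36), array([267.52777778, 161.38888889]))]
```

servo_tool(moves=[[40,0,0,0,0,0,0],[40,0,0,0,0,0,0],[40,0,0,0,0,0,0]])

```text
time: 4.2
tool_pos: [0.6084, 0.1995, 0.1266]
tcp_rot: [0.733, 0.68, 0.002, 0.001]
wrist_force: [-0.3, 0.2, -1.4]
width: 0.047
grasp_force: 33.0
```

```bash
python3 - <<'E'
from h import *
s=st([.6054,.2027,.0825])
E
```

```text
t4.20 pos [0.6084 0.1995 0.1266] yaw -4.3 q [ 0.22  0.39 -0.15  1.03 -0.    1.86] w0.0470 g33.0 F [-0.3  0.2 -1.4] Tz -0.034
tilt z [ 3.8e-03  8.0e-04 -1.0e+00] rz units -0.06
rel [ 0.12 -0.13  1.76]
```

servo_tool(moves=[[40,0.12,-0.11,0,0,0,0],[40,0.12,-0.11,0.5,0,0,0],[40,0.12,-0.11,1.0,0,0,0],[40,0.12,-0.11,1.4,0,0,0],[40,0.12,-0.11,1.4,0,0,0]])

```text
time: 4.7
tool_pos: [0.602, 0.2019, 0.0862]
tcp_rot: [0.733, 0.68, -0.002, -0.001]
wrist_force: [-0.8, 0.5, -2.0]
width: 0.0472
grasp_force: 33.0
```

servo_tool(moves=[[40,0,0,0,0,0,0],[40,0,0,0,0,0,0],[40,0,0,0,0,0,0]])

```text
time: 5.0
tool_pos: [0.6049, 0.2027, 0.0899]
tcp_rot: [0.733, 0.68, 0.001, 0.0]
wrist_force: [-0.8, 0.5, -1.7]
width: 0.0474
grasp_force: 33.0
```

```bash
python3 - <<'E'
from h import *
s=st([.6054,.2027,.0825])
E
```

```text
t5.00 pos [0.6049 0.2027 0.0899] yaw -4.3 q [ 0.22  0.42 -0.19  0.97 -0.    1.87] w0.0474 g33.0 F [-0.8  0.5 -1.7] Tz 0.002
tilt z [ 1.2e-03  3.0e-04 -1.0e+00] rz units -0.05
rel [0.   0.02 0.3 ]
```

Position is right. Lower gently.

servo_tool(moves=[[40,0,0.02,0.12,0,0,0],[40,0,0.02,0.2,0,0,0],[40,0,0.02,0.28,0,0,0],[40,0,0.02,0.34,0,0,0],[40,0,0.02,0.34,0,0,0]])

```text
time: 5.5
tool_pos: [0.6045, 0.2024, 0.0804]
tcp_rot: [0.733, 0.68, -0.0, -0.0]
wrist_force: [-0.7, -0.3, -1.5]
width: 0.0475
grasp_force: 33.0
```

servo_tool(moves=[[40,0,0,0.04,0,0,0],[40,0,0,0.04,0,0,0]])

```text
time: 5.7
tool_pos: [0.6049, 0.2025, 0.0798]
tcp_rot: [0.733, 0.68, 0.0, 0.0]
wrist_force: [-0.4, -0.3, -1.9]
width: 0.0476
grasp_force: 33.0
```

servo_tool(moves=[[40,0,0,0.04,0,0,0],[40,0,0,0.04,0,0,0]])

```text
time: 5.9
tool_pos: [0.6051, 0.2026, 0.0796]
tcp_rot: [0.733, 0.68, 0.0, 0.0]
wrist_force: [-1.8, -0.6, 3.8]
width: 0.0474
grasp_force: 32.9
```

Floor contact (upward force). Release.

servo_tool(moves=[[56,0,0,0,0,0,0],[62,0,0,0,0,0,0],[62,0,0,0,0,0,0],[62,0,0,0,0,0,0],[62,0,0,0,0,0,0]])

```text
time: 6.4
tool_pos: [0.6048, 0.2025, 0.0787]
tcp_rot: [0.733, 0.68, -0.0, -0.0]
wrist_force: [-0.0, 0.8, -0.5]
width: 0.0619
grasp_force: 0.0
```

servo_tool(moves=[[62,0,0,-0.6,0,0,0],[62,0,0,-1.6,0,0,0],[62,0,0,-3.2,0,0,0],[62,0,0,-5,0,0,0],[62,0,0,-5,0,0,0]])

```text
time: 6.9
tool_pos: [0.6098, 0.2037, 0.2133]
tcp_rot: [0.733, 0.68, 0.007, 0.004]
wrist_force: [0.5, 0.5, 0.0]
width: 0.0621
grasp_force: 0.0
```

```bash
python3 - <<'E'
from h import *
s=st([.5905,.054,.2]);C=cal("wrist");w=manip.capture("wrist");save("w4.png",w)
h=cv2.cvtColor(w,cv2.COLOR_RGB2HSV);m=(((h[...,0]<8)|(h[...,0]>172))&(h[...,1]>150)&(h[...,2]>60)).astype(np.uint8)
n,l,q,ce=cv2.connectedComponentsWithStats(m)
for i in range(1,n):
    if q[i,4]>100: print(q[i],ce[i],onz(C,*ce[i],.126))
E
```

```text
t6.90 pos [0.6098 0.2037 0.2133] yaw -4.3 q [ 0.22  0.32 -0.05  1.19  0.    1.87] w0.0621 g0.0 F [0.5 0.5 0. ] Tz -0.000
tilt z [ 0.015   0.0034 -0.9999] rz units -0.05
rel [-6.03 -0.33  0.5 ]
[ 232  187   38   37 1095] [250.39726027 205.26757991] [0.60673705 0.20302903 0.126     ]
[286 261  14  18 109] [293.80733945 269.23853211] [0.63423645 0.15107218 0.126     ]
[279 285  15  24 157] [285.57324841 295.8343949 ] [0.62714927 0.12898864 0.126     ]
```

View pics/w4.png

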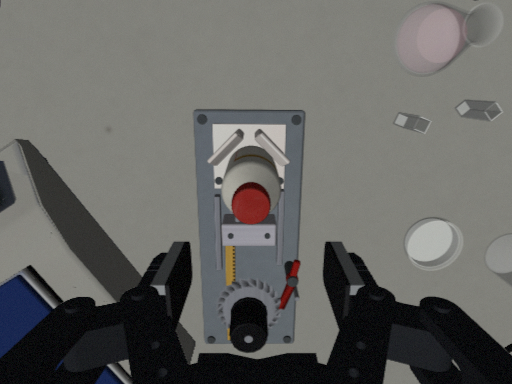

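The wrist view shows the bottle upright in the nest, cap at (250,205), with a gap to both pad and V. The knob top is at about (249,338) over the wheel, and the red pawl is at (290,285).

```bash
python3 - <<'E'
from h import *
w=cv2.imread("pics/w4.png");C=cal("wrist")
g=cv2.cvtColor(w,cv2.COLOR_BGR2GRAY)
m=(g<60).astype(np.uint8);m[:,:225]=0;m[:,275:]=0;m[:295]=0;m[352:]=0
n,l,q,ce=cv2.connectedComponentsWithStats(m);i=1+q[1:,4].argmax();print(q[i],ce[i])
for u,v in [(249,337),(249,340)]: print(onz(C,u,v,.084).round(4))
# wheel extents at z=.042
print(onz(C,219,305,.042).round(4),onz(C,279,305,.042).round(4),onz(C,249,279,.042).round(4))
st([.5905,.054,.2])
E
```

```text
[ 229  297   39   55 1726] [248.34762457 324.11645423]
[0.5914 0.0589 0.084 ]
[0.5911 0.0555 0.084 ]
[0.5599 0.0649 0.042 ] [0.6223 0.0598 0.042 ] [0.5936 0.0934 0.042 ]
t6.95 pos [0.6082 0.2033 0.2099] yaw -4.3 q [ 0.22  0.32 -0.05  1.19 -0.    1.87] w0.0621 g0.0 F [-0.3  0.2 -0.4] Tz -0.045
tilt z [ 0.0103  0.0023 -0.9999] rz units -0.05
rel [-6.01 -0.27  0.38]
```

servo_tool(moves=[[70,-1.5,-0.2,0.2,0,0,-1.7],[70,-3,-0.2,0.2,0,0,-3.4],[70,-4.5,-0.2,0.2,0,0,-5.1],[70,-6,-0.2,0.2,0,0,-6.8],[70,-6,-0.2,0.2,0,0,-8.5]])

```text
time: 7.45
tool_pos: [0.5876, 0.0495, 0.1982]
tcp_rot: [0.436, 0.9, -0.001, -0.001]
wrist_force: [0.2, 0.6, 0.4]
width: 0.0703
grasp_force: 0.0
```

servo_tool(moves=[[70,0,0,0,0,0,-1.7],[70,0,0,0,0,0,-3.4],[70,0,0,0,0,0,-5.1],[70,0,0,0,0,0,-6.8],[70,0,0,0,0,0,-8.5]])

```text
time: 7.95
tool_pos: [0.5879, 0.0532, 0.1981]
tcp_rot: [0.078, 0.997, -0.0, -0.001]
wrist_force: [-0.2, 0.6, -0.1]
width: 0.07
grasp_force: 0.0
```

servo_tool(moves=[[70,0,0,0,0,0,-1.7],[70,0,0,0,0,0,-3.4],[70,0,0,0,0,0,-5.1],[70,0,0,0,0,0,-6.8],[70,0,0,0,0,0,-8.5]])

```text
time: 8.45
tool_pos: [0.5878, 0.0533, 0.1981]
tcp_rot: [-0.289, 0.957, 0.0, -0.001]
wrist_force: [0.2, 0.7, -0.2]
width: 0.0702
grasp_force: 0.0
```

servo_tool(moves=[[70,0,0,0,0,0,0],[70,0,0,0,0,0,0],[70,0,0,0,0,0,0]])

```text
time: 8.75
tool_pos: [0.5884, 0.0533, 0.1986]
tcp_rot: [-0.285, 0.959, 0.0, -0.0]
wrist_force: [0.0, -0.8, 0.1]
width: 0.0705
grasp_force: 0.0
```

```bash
python3 - <<'E'
from h import *
s=st([.592,.055,.07]);C=cal("wrist");w=manip.capture("wrist");save("w5.png",w)
print(proj(C,[.592,.055,.084]),-C[1].T@C[2])
g=cv2.cvtColor(w,cv2.COLOR_RGB2GRAY)
u0,v0=proj(C,[.592,.055,.084]).astype(int)
m=(g<55).astype(np.uint8);M=np.zeros_like(m);cv2.circle(M,(u0,v0),60,1,-1);m*=M
n,l,q,ce=cv2.connectedComponentsWithStats(m)
for i in range(1,n):
    if q[i,4]>100: print(q[i],ce[i],onz(C,*ce[i],.075))
E
```

```text
t8.75 pos [0.5884 0.0533 0.1986] yaw 123.1 q [-0.02  0.25 -0.17  1.15  0.   -0.6 ] w0.0705 g0.0 F [ 0.  -0.8  0.1] Tz 0.015
tilt z [-6.e-04  0.e+00 -1.e+00] rz units 25.42
rel [-0.16 -0.02  5.14]
[257.23847097 197.06467181] [0.52363181 0.0102681  0.32166172]
[ 232  162   48   94 2455] [255.40285132 197.34378819] [0.59557968 0.05560224 0.075     ]
```

View pics/w5.png

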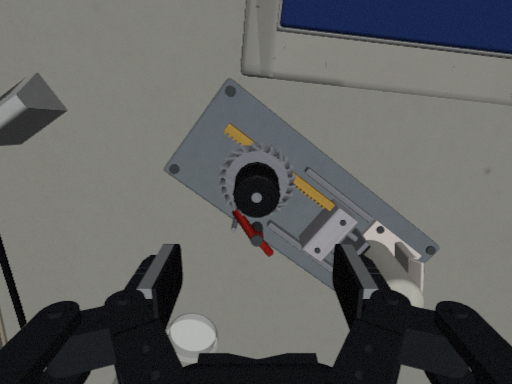

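The view shows the knob top's centre dot at (257,198), matching the projection of (0.592, 0.055), and fingers clear on both sides. Descend and grip.

servo_tool(moves=[[56,-0.16,-0.02,1.5,0,0,0],[56,-0.16,-0.02,3,0,0,0],[56,-0.16,-0.02,4.4,0,0,0],[56,-0.16,-0.02,5.1,0,0,0],[56,-0.16,-0.02,5.1,0,0,0]], force=60)

```text
time: 9.3
tool_pos: [0.5891, 0.0551, 0.0679]
tcp_rot: [-0.285, 0.958, 0.001, -0.003]
wrist_force: [-0.2, 0.4, 0.6]
width: 0.0559
grasp_force: 0.0
```

servo_tool(moves=[[50,0,0,0,0,0,0],[40,0,0,0,0,0,0],[25,0,0,0,0,0,0],[25,0,0,0,0,0,0],[25,0,0,0,0,0,0]])

```text
time: 9.8
tool_pos: [0.5936, 0.0558, 0.0737]
tcp_rot: [-0.286, 0.958, 0.0, 0.002]
wrist_force: [-1.5, 2.0, 6.3]
width: 0.0345
grasp_force: 59.7
```

```bash
cat >> h.py <<'E'
def tq():
    s=manip.sense(); y=R.from_quat(s["tcp_rot"]).as_matrix()[:,1]
    print("t%.1f yaw %.2f j6 %.4f tau6 %.4f Tz %.3f F %s w%.4f p %s"%(s["time"],np.degrees(np.arctan2(y[1],y[0])),s["q"][5],s["joint_torque"][5],s["wrist_torque"][2],s["wrist_force"].round(1),s["width"],s["tool_pos"].round(4)))
E
python3 -c "
from h import *
tq()"
```

```text
t9.8 yaw 123.25 j6 -0.5957 tau6 -0.0083 Tz 0.004 F [-1.5  2.   6.3] w0.0345 p [0.5936 0.0558 0.0737]
```

servo_tool(moves=[[25,0,0,0,0,0,1],[25,0,0,0,0,0,1]])

```text
time: 10.0
tool_pos: [0.5936, 0.0557, 0.0737]
tcp_rot: [-0.243, 0.97, 0.0, 0.002]
wrist_force: [-2.5, 1.4, 5.5]
width: 0.0348
grasp_force: 59.7
```

```bash
python3 -c "from h import *;tq()"
```

```text
t10.0 yaw 118.16 j6 -0.5070 tau6 0.2401 Tz -0.052 F [-2.5  1.4  5.5] w0.0348 p [0.5936 0.0557 0.0737]
```

servo_tool(moves=[[25,0,0,0,0,0,1],[25,0,0,0,0,0,1]])

```text
time: 10.2
tool_pos: [0.5937, 0.0556, 0.0737]
tcp_rot: [-0.201, 0.98, 0.0, 0.002]
wrist_force: [-1.1, 2.3, 5.9]
width: 0.0349
grasp_force: 59.7
```

```bash
python3 -c "from h import *;tq()"
```

```text
t10.2 yaw 113.16 j6 -0.4198 tau6 0.2409 Tz 0.002 F [-1.1  2.3  5.9] w0.0349 p [0.5937 0.0556 0.0737]
```

servo_tool(moves=[[25,0,0,0,0,0,1],[25,0,0,0,0,0,1]])

```text
time: 10.4
tool_pos: [0.5937, 0.0555, 0.0737]
tcp_rot: [-0.158, 0.987, 0.0, 0.002]
wrist_force: [-1.7, 1.8, 5.6]
width: 0.0345
grasp_force: 59.7
```

```bash
python3 -c "from h import *;tq()"
```

```text
t10.4 yaw 108.15 j6 -0.3325 tau6 0.2414 Tz -0.048 F [-1.7  1.8  5.6] w0.0345 p [0.5937 0.0555 0.0737]
```

servo_tool(moves=[[25,0,0,0,0,0,1],[25,0,0,0,0,0,1]])

```text
time: 10.6
tool_pos: [0.5938, 0.0554, 0.0737]
tcp_rot: [-0.115, 0.993, 0.0, 0.002]
wrist_force: [-1.7, 0.9, 4.9]
width: 0.0345
grasp_force: 59.6
```

```bash
python3 -c "from h import *;tq()"
```

```text
t10.6 yaw 103.15 j6 -0.2452 tau6 0.2420 Tz -0.112 F [-1.7  0.9  4.9] w0.0345 p [0.5938 0.0554 0.0737]
```

`tau6` sits at a constant 0.241, which is joint friction, so the knob is still in its play. Continuing.

servo_tool(moves=[[25,0,0,0,0,0,1],[25,0,0,0,0,0,1]])

```text
time: 10.8
tool_pos: [0.5938, 0.0552, 0.0737]
tcp_rot: [-0.071, 0.997, -0.0, 0.002]
wrist_force: [-1.3, 0.2, 6.3]
width: 0.0344
grasp_force: 59.6
```

```bash
python3 -c "from h import *;tq()"
```

```text
t10.8 yaw 98.15 j6 -0.1580 tau6 0.2426 Tz -0.021 F [-1.3  0.2  6.3] w0.0344 p [0.5938 0.0552 0.0737]
```

servo_tool(moves=[[25,0,0,0,0,0,1],[25,0,0,0,0,0,1]])

```text
time: 11.0
tool_pos: [0.5938, 0.0551, 0.0737]
tcp_rot: [-0.027, 1.0, -0.0, 0.002]
wrist_force: [-1.8, 1.5, 5.9]
width: 0.0344
grasp_force: 59.6
```

```bash
python3 -c "from h import *;tq()"
```

```text
t11.0 yaw 93.14 j6 -0.0707 tau6 0.2432 Tz 0.034 F [-1.8  1.5  5.9] w0.0344 p [0.5938 0.0551 0.0737]
```

servo_tool(moves=[[25,0,0,0,0,0,1],[25,0,0,0,0,0,1]])

```text
time: 11.2
tool_pos: [0.5938, 0.055, 0.0737]
tcp_rot: [0.016, 1.0, -0.0, 0.002]
wrist_force: [-2.0, 0.3, 6.1]
width: 0.0345
grasp_force: 59.7
```

```bash
python3 -c "from h import *;tq()"
```

```text
t11.2 yaw 88.14 j6 0.0166 tau6 0.2438 Tz -0.055 F [-2.   0.3  6.1] w0.0345 p [0.5938 0.055  0.0737]
```

servo_tool(moves=[[25,0,0,0,0,0,1],[25,0,0,0,0,0,1]])

```text
time: 11.4
tool_pos: [0.5937, 0.0549, 0.0737]
tcp_rot: [0.06, 0.998, -0.0, 0.002]
wrist_force: [-2.3, 0.6, 5.5]
width: 0.0344
grasp_force: 59.7
```

```bash
python3 -c "from h import *;tq()"
```

```text
t11.4 yaw 83.14 j6 0.1038 tau6 0.2445 Tz 0.035 F [-2.3  0.6  5.5] w0.0344 p [0.5937 0.0549 0.0737]
```

servo_tool(moves=[[25,0,0,0,0,0,1],[25,0,0,0,0,0,1]])

```text
time: 11.6
tool_pos: [0.5937, 0.0548, 0.0737]
tcp_rot: [0.103, 0.995, -0.0, 0.002]
wrist_force: [-2.1, 1.2, 5.4]
width: 0.0345
grasp_force: 59.7
```

```bash
python3 -c "from h import *;tq()"
```

```text
t11.6 yaw 78.13 j6 0.1911 tau6 0.2451 Tz -0.027 F [-2.1  1.2  5.4] w0.0345 p [0.5937 0.0548 0.0737]
```

servo_tool(moves=[[25,0,0,0,0,0,0.8],[25,0,0,0,0,0,0.8]])

```text
time: 11.8
tool_pos: [0.5937, 0.0547, 0.0737]
tcp_rot: [0.138, 0.99, -0.0, 0.002]
wrist_force: [-2.3, -0.2, 6.6]
width: 0.0345
grasp_force: 59.7
```

```bash
python3 -c "from h import *;tq()"
```

```text
t11.8 yaw 74.15 j6 0.2606 tau6 0.1958 Tz -0.014 F [-2.3 -0.2  6.6] w0.0345 p [0.5937 0.0547 0.0737]
```

servo_tool(moves=[[25,0,0,0,0,0,0.8],[25,0,0,0,0,0,0.8]])

```text
time: 12.0
tool_pos: [0.5937, 0.0546, 0.0736]
tcp_rot: [0.172, 0.985, -0.0, 0.002]
wrist_force: [-2.1, -0.3, 5.0]
width: 0.0346
grasp_force: 59.7
```

```bash
python3 -c "from h import *;tq()"
```

```text
t12.0 yaw 70.14 j6 0.3304 tau6 0.1963 Tz -0.029 F [-2.1 -0.3  5. ] w0.0346 p [0.5937 0.0546 0.0736]
```

servo_tool(moves=[[25,0,0,0,0,0,0.8],[25,0,0,0,0,0,0.8]])

```text
time: 12.2
tool_pos: [0.5936, 0.0545, 0.0737]
tcp_rot: [0.207, 0.978, -0.0, 0.002]
wrist_force: [-1.6, -0.8, 5.5]
width: 0.0342
grasp_force: 59.8
```

```bash
python3 -c "from h import *;tq()"
```

```text
t12.2 yaw 66.14 j6 0.4002 tau6 0.1968 Tz -0.053 F [-1.6 -0.8  5.5] w0.0342 p [0.5936 0.0545 0.0737]
```

servo_tool(moves=[[25,0,0,0,0,0,0.8],[25,0,0,0,0,0,0.8]])

```text
time: 12.4
tool_pos: [0.5936, 0.0544, 0.0737]
tcp_rot: [0.241, 0.971, -0.0, 0.002]
wrist_force: [-2.4, -0.9, 5.7]
width: 0.0345
grasp_force: 59.8
```

```bash
python3 -c "from h import *;tq()"
```

```text
t12.4 yaw 62.14 j6 0.4700 tau6 0.1973 Tz -0.023 F [-2.4 -0.9  5.7] w0.0345 p [0.5936 0.0544 0.0737]
```

servo_tool(moves=[[25,0,0,0,0,0,0.8],[25,0,0,0,0,0,0.8]])

```text
time: 12.6
tool_pos: [0.5935, 0.0544, 0.0737]
tcp_rot: [0.274, 0.962, -0.0, 0.002]
wrist_force: [-1.7, -0.7, 5.9]
width: 0.0346
grasp_force: 59.8
```

```bash
python3 -c "from h import *;tq()"
```

```text
t12.6 yaw 58.14 j6 0.5398 tau6 0.1977 Tz 0.021 F [-1.7 -0.7  5.9] w0.0346 p [0.5935 0.0544 0.0737]
```

servo_tool(moves=[[25,0,0,0,0,0,0.8],[25,0,0,0,0,0,0.8]])

```text
time: 12.8
tool_pos: [0.5935, 0.0543, 0.0737]
tcp_rot: [0.308, 0.951, -0.001, 0.002]
wrist_force: [-2.4, -1.1, 4.8]
width: 0.0345
grasp_force: 59.8
```

```bash
python3 -c "from h import *;tq()"
```

```text
t12.8 yaw 54.13 j6 0.6096 tau6 0.1981 Tz -0.005 F [-2.4 -1.1  4.8] w0.0345 p [0.5935 0.0543 0.0737]
```

servo_tool(moves=[[25,0,0,0,0,0,0.8],[25,0,0,0,0,0,0.8]])

```text
time: 13.0
tool_pos: [0.5934, 0.0542, 0.0737]
tcp_rot: [0.341, 0.94, -0.001, 0.002]
wrist_force: [-1.7, -1.7, 6.8]
width: 0.0341
grasp_force: 59.9
```

```bash
python3 -c "from h import *;tq()"
```

```text
t13.0 yaw 50.15 j6 0.6791 tau6 0.2539 Tz 0.056 F [-1.7 -1.7  6.8] w0.0341 p [0.5934 0.0542 0.0737]
```

servo_tool(moves=[[25,0,0,0,0,0,0.8],[25,0,0,0,0,0,0.8]])

```text
time: 13.2
tool_pos: [0.5933, 0.0542, 0.0736]
tcp_rot: [0.373, 0.928, -0.001, 0.002]
wrist_force: [-2.7, -2.7, 6.9]
width: 0.0347
grasp_force: 59.9
```

```bash
python3 -c "from h import *;tq()"
```

```text
t13.2 yaw 46.16 j6 0.7489 tau6 0.2763 Tz 0.105 F [-2.7 -2.7  6.9] w0.0347 p [0.5933 0.0542 0.0736]
```

servo_tool(moves=[[25,0,0,0,0,0,0.8],[25,0,0,0,0,0,0.8]])

```text
time: 13.4
tool_pos: [0.5933, 0.0541, 0.0736]
tcp_rot: [0.406, 0.914, -0.001, 0.002]
wrist_force: [-2.6, -2.2, 6.9]
width: 0.0347
grasp_force: 59.9
```

```bash
python3 -c "from h import *;tq()"
```

```text
t13.4 yaw 42.15 j6 0.8188 tau6 0.2290 Tz 0.029 F [-2.6 -2.2  6.9] w0.0347 p [0.5933 0.0541 0.0736]
```

servo_tool(moves=[[25,0,0,0,0,0,0.8],[25,0,0,0,0,0,0.8]])

```text
time: 13.6
tool_pos: [0.5932, 0.054, 0.0737]
tcp_rot: [0.437, 0.899, -0.001, 0.002]
wrist_force: [-3.1, -3.1, 6.0]
width: 0.0344
grasp_force: 59.9
```

```bash
python3 -c "from h import *;tq()"
```

```text
t13.6 yaw 38.14 j6 0.8887 tau6 0.1981 Tz 0.012 F [-3.1 -3.1  6. ] w0.0344 p [0.5932 0.054  0.0737]
```

servo_tool(moves=[[25,0,0,0,0,0,0.6],[25,0,0,0,0,0,0.6]])

```text
time: 13.8
tool_pos: [0.5931, 0.054, 0.0736]
tcp_rot: [0.46, 0.888, -0.001, 0.002]
wrist_force: [-3.0, -2.2, 6.7]
width: 0.0347
grasp_force: 60.1
```

```bash
python3 -c "from h import *;tq()"
```

```text
t13.8 yaw 35.17 j6 0.9406 tau6 0.2417 Tz 0.035 F [-3.  -2.2  6.7] w0.0347 p [0.5931 0.054  0.0736]
```

servo_tool(moves=[[25,0,0,0,0,0,0.6],[25,0,0,0,0,0,0.6]])

```text
time: 14.0
tool_pos: [0.5931, 0.054, 0.0736]
tcp_rot: [0.483, 0.875, -0.001, 0.002]
wrist_force: [-4.2, -2.3, 6.6]
width: 0.0344
grasp_force: 60.0
```

```bash
python3 -c "from h import *;tq()"
```

```text
t14.0 yaw 32.18 j6 0.9928 tau6 0.2795 Tz 0.125 F [-4.2 -2.3  6.6] w0.0344 p [0.5931 0.054  0.0736]
```

servo_tool(moves=[[25,0,0,0,0,0,0.6],[25,0,0,0,0,0,0.6]])

```text
time: 14.2
tool_pos: [0.593, 0.054, 0.0737]
tcp_rot: [0.506, 0.862, -0.001, 0.002]
wrist_force: [-3.1, -2.3, 6.1]
width: 0.0343
grasp_force: 60.0
```

```bash
python3 -c "from h import *;tq()"
```

```text
t14.2 yaw 29.17 j6 1.0453 tau6 0.2511 Tz 0.120 F [-3.1 -2.3  6.1] w0.0343 p [0.593  0.054  0.0737]
```

servo_tool(moves=[[25,0,0,0,0,0,0.6],[25,0,0,0,0,0,0.6]])

```text
time: 14.4
tool_pos: [0.593, 0.0539, 0.0736]
tcp_rot: [0.529, 0.849, -0.001, 0.002]
wrist_force: [-2.3, -2.0, 7.5]
width: 0.0344
grasp_force: 60.1
```

```bash
python3 -c "from h import *;tq()"
```

```text
t14.4 yaw 26.17 j6 1.0976 tau6 0.2463 Tz 0.096 F [-2.3 -2.   7.5] w0.0344 p [0.593  0.0539 0.0736]
```

servo_tool(moves=[[25,0,0,0,0,0,0.6],[25,0,0,0,0,0,0.6]])

```text
time: 14.6
tool_pos: [0.5929, 0.0539, 0.0736]
tcp_rot: [0.551, 0.835, -0.001, 0.002]
wrist_force: [-3.0, -2.6, 7.4]
width: 0.0345
grasp_force: 60.1
```

```bash
python3 -c "from h import *;tq()"
```

```text
t14.6 yaw 23.16 j6 1.1500 tau6 0.2201 Tz 0.099 F [-3.  -2.6  7.4] w0.0345 p [0.5929 0.0539 0.0736]
```

servo_tool(moves=[[25,0,0,0,0,0,0.6],[25,0,0,0,0,0,0.6]])

```text
time: 14.8
tool_pos: [0.5928, 0.0539, 0.0736]
tcp_rot: [0.572, 0.82, -0.001, 0.002]
wrist_force: [-3.2, -2.5, 7.3]
width: 0.0345
grasp_force: 60.1
```

```bash
python3 -c "from h import *;tq()"
```

```text
t14.8 yaw 20.17 j6 1.2023 tau6 0.2561 Tz 0.073 F [-3.2 -2.5  7.3] w0.0345 p [0.5928 0.0539 0.0736]
```

servo_tool(moves=[[25,0,0,0,0,0,0.6],[25,0,0,0,0,0,0.6]])

```text
time: 15.0
tool_pos: [0.5927, 0.0539, 0.0736]
tcp_rot: [0.594, 0.805, -0.001, 0.001]
wrist_force: [-4.4, -2.3, 7.6]
width: 0.0342
grasp_force: 60.1
```

```bash
python3 -c "from h import *;tq()"
```

```text
t15.0 yaw 17.17 j6 1.2545 tau6 0.3059 Tz 0.142 F [-4.4 -2.3  7.6] w0.0342 p [0.5927 0.0539 0.0736]
```

servo_tool(moves=[[25,0,0,0,0,0,0.6],[25,0,0,0,0,0,0.6]])

```text
time: 15.2
tool_pos: [0.5927, 0.0539, 0.0736]
tcp_rot: [0.614, 0.789, -0.001, 0.002]
wrist_force: [-3.4, -2.7, 8.3]
width: 0.0344
grasp_force: 60.2
```

```bash
python3 -c "from h import *;tq()"
```

```text
t15.2 yaw 14.17 j6 1.3069 tau6 0.2928 Tz 0.164 F [-3.4 -2.7  8.3] w0.0344 p [0.5927 0.0539 0.0736]
```

servo_tool(moves=[[25,0,0,0,0,0,0.6],[25,0,0,0,0,0,0.6]])

```text
time: 15.4
tool_pos: [0.5926, 0.0538, 0.0736]
tcp_rot: [0.635, 0.773, -0.001, 0.001]
wrist_force: [-4.2, -2.3, 8.5]
width: 0.0342
grasp_force: 60.2
```

```bash
python3 -c "from h import *;tq()"
```

```text
t15.4 yaw 11.17 j6 1.3593 tau6 0.2834 Tz 0.113 F [-4.2 -2.3  8.5] w0.0342 p [0.5926 0.0538 0.0736]
```

servo_tool(moves=[[25,0,0,0,0,0,0.6],[25,0,0,0,0,0,0.6]])

```text
time: 15.6
tool_pos: [0.5925, 0.0538, 0.0736]
tcp_rot: [0.655, 0.756, -0.001, 0.001]
wrist_force: [-4.2, -2.6, 7.9]
width: 0.0349
grasp_force: 60.2
```

```bash
python3 -c "from h import *;tq()"
```

```text
t15.6 yaw 8.17 j6 1.4117 tau6 0.2916 Tz 0.216 F [-4.2 -2.6  7.9] w0.0349 p [0.5925 0.0538 0.0736]
```

servo_tool(moves=[[25,0,0,0,0,0,0.6],[25,0,0,0,0,0,0.6]])

```text
time: 15.8
tool_pos: [0.5925, 0.0538, 0.0736]
tcp_rot: [0.674, 0.738, -0.001, 0.001]
wrist_force: [-5.3, -3.0, 7.8]
width: 0.0345
grasp_force: 60.2
```

```bash
python3 - <<'E'
from h import *
tq();s=manip.sense();C=cal("wrist");w=manip.capture("wrist");np.save("w6.npy",w)
print(proj(C,[.604,.178,.05]),proj(C,[.6055,.205,.126]),-C[1].T@C[2])
save("w6.png",cv2.resize(w,(768,576),interpolation=cv2.INTER_CUBIC))
E
```

```text
t15.8 yaw 5.18 j6 1.4638 tau6 0.3397 Tz 0.193 F [-5.3 -3.   7.8] w0.0345 p [0.5925 0.0538 0.0736]
[315.99241849 -40.77152802] [ 450.25011141 -468.30875383] [0.58565859 0.13119696 0.19641964]
```

View pics/w6.png

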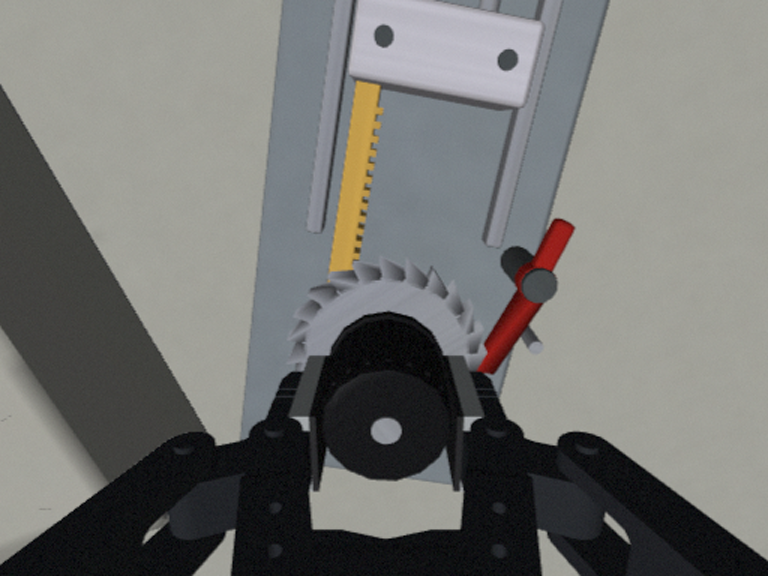

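The view shows the knob gripped, wheel teeth and red pawl tip near (487,365), and the pad carriage with screw holes at (384,36) and (508,60). I'll compare those with the earlier view of the unwound carriage to get its travel.

```bash
python3 - <<'E'
from h import *
import pickle
C2=pickle.load(open("C2.pkl","rb"));C6=cal("wrist")
def holes(im,pts):
    g=cv2.cvtColor(im,cv2.COLOR_RGB2GRAY).astype(float);o=[]
    for u,v in pts:
        u,v=u/1.5,v/1.5;r=7;a=g[int(v)-r:int(v)+r+1,int(u)-r:int(u)+r+1];k=a<(a.min()+a.max())/2
        ys,xs=np.nonzero(k);o.append((int(u)-r+xs.mean(),int(v)-r+ys.mean()))
    return o
h2=holes(np.load("w2.npy"),[(350,192),(415,193)]);h6=holes(np.load("w6.npy"),[(384,36),(508,60)])
print(h2,h6)
th=np.radians(-4.1);ey=np.array([-np.sin(th),np.cos(th)])
for z in (.03,.035,.04,.045,.05,.055):
    p=[onz(C2,*q,z)[:2] for q in h2];r=[onz(C6,*q,z)[:2] for q in h6]
    print(z,np.linalg.norm(p[0]-p[1]).round(4),np.linalg.norm(r[0]-r[1]).round(4),"adv",(ey@(r[0]+r[1]-p[0]-p[1])/2).round(4),((r[0]+r[1])/2).round(4))
E
```

```text
[(np.float64(233.13513513513513), np.float64(127.89189189189189)), (np.float64(276.42857142857144), np.float64(128.22857142857143))] [(np.float64(255.48), np.float64(23.686666666666667)), (np.float64(338.0), np.float64(39.5))]
0.03 0.0376 0.0388 adv 0.016 [0.6019 0.1553]
0.035 0.037 0.0376 adv 0.0147 [0.6014 0.1546]
0.04 0.0363 0.0365 adv 0.0133 [0.6009 0.1538]
0.045 0.0357 0.0353 adv 0.0119 [0.6004 0.1531]
0.05 0.035 0.0341 adv 0.0105 [0.5999 0.1524]
0.055 0.0344 0.033 adv 0.0091 [0.5994 0.1517]
```

Carriage travel is about 12.7 mm, which matches three clicks plus a little overtravel. The same-phase torque rise (0.014 to 0.084) says the pad met the bottle early in tooth 3, so click 4 is the target. Winding one more tooth.

servo_tool(moves=[[25,0,0,0,0,0,0.6],[25,0,0,0,0,0,0.6]])

```text
time: 16.05
tool_pos: [0.5924, 0.0538, 0.0736]
tcp_rot: [0.693, 0.721, -0.001, 0.001]
wrist_force: [-4.7, -2.5, 8.8]
width: 0.0344
grasp_force: 60.3
```

```bash
python3 -c "from h import *;tq()"
```

```text
t16.1 yaw 2.20 j6 1.5160 tau6 0.3994 Tz 0.294 F [-4.7 -2.5  8.8] w0.0344 p [0.5924 0.0538 0.0736]
```

servo_tool(moves=[[25,0,0,0,0,0,0.6],[25,0,0,0,0,0,0.6]])

```text
time: 16.25
tool_pos: [0.5924, 0.0539, 0.0736]
tcp_rot: [0.712, 0.702, -0.001, 0.001]
wrist_force: [-5.0, -2.1, 9.8]
width: 0.0343
grasp_force: 60.3
```

```bash
python3 -c "from h import *;tq()"
```

```text
t16.2 yaw -0.81 j6 1.5684 tau6 0.3892 Tz 0.174 F [-5.  -2.1  9.8] w0.0343 p [0.5924 0.0539 0.0736]
```

servo_tool(moves=[[25,0,0,0,0,0,0.6],[25,0,0,0,0,0,0.6]])

```text
time: 16.45
tool_pos: [0.5923, 0.0538, 0.0736]
tcp_rot: [0.73, 0.683, -0.001, 0.001]
wrist_force: [-4.8, -3.1, 9.1]
width: 0.0343
grasp_force: 60.3
```

```bash
python3 -c "from h import *;tq()"
```

```text
t16.4 yaw -3.81 j6 1.6208 tau6 0.3688 Tz 0.244 F [-4.8 -3.1  9.1] w0.0343 p [0.5923 0.0538 0.0736]
```

servo_tool(moves=[[25,0,0,0,0,0,0.6],[25,0,0,0,0,0,0.6]])

```text
time: 16.65
tool_pos: [0.5922, 0.0539, 0.0736]
tcp_rot: [0.748, 0.664, -0.001, 0.001]
wrist_force: [-5.6, -3.0, 8.6]
width: 0.0345
grasp_force: 60.3
```

```bash
python3 -c "from h import *;tq()"
```

```text
t16.6 yaw -6.81 j6 1.6732 tau6 0.3696 Tz 0.172 F [-5.6 -3.   8.6] w0.0345 p [0.5922 0.0539 0.0736]
```

servo_tool(moves=[[25,0,0,0,0,0,0.7],[25,0,0,0,0,0,0.7]])

```text
time: 16.85
tool_pos: [0.5921, 0.0539, 0.0736]
tcp_rot: [0.768, 0.641, -0.001, 0.001]
wrist_force: [-5.7, -3.1, 9.4]
width: 0.0346
grasp_force: 60.3
```

```bash
python3 - <<'E'
from h import *
tq();w=manip.capture("wrist");C=cal("wrist")
save("w7.png",cv2.resize(w[150:290,150:400],(750,420),interpolation=cv2.INTER_CUBIC))
E
```

```text
t16.9 yaw -10.31 j6 1.7342 tau6 0.4448 Tz 0.255 F [-5.7 -3.1  9.4] w0.0346 p [0.5921 0.0539 0.0736]
```

View pics/w7.png

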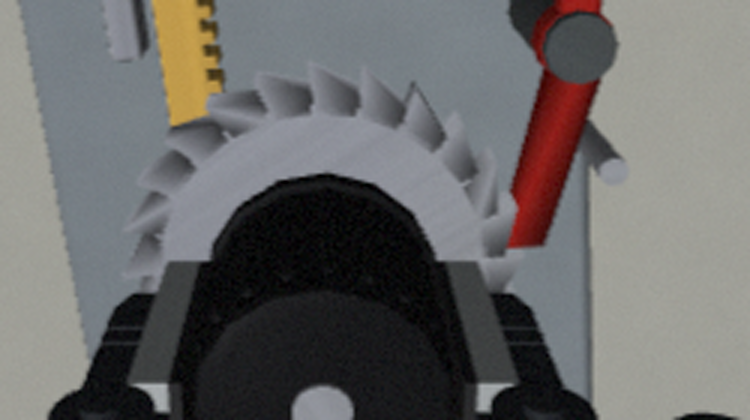

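Torque rises again, so click 4 is past. The pawl tip sits at (525,240) beside a tooth. Let go and rise.

servo_tool(moves=[[45,0,0,0,0,0,0],[56,0,0,0,0,0,0],[56,0,0,0,0,0,0],[56,0,0,0,0,0,0]])

```text
time: 17.3
tool_pos: [0.5926, 0.0551, 0.0714]
tcp_rot: [0.768, 0.641, 0.0, 0.0]
wrist_force: [-0.8, 0.3, 0.0]
width: 0.0561
grasp_force: 0.0
```

servo_tool(moves=[[56,0,0,-1,0,0,0],[56,0,0,-2.5,0,0,0],[56,0,0,-4,0,0,0],[56,0,0,-5,0,0,0],[56,0,0,-5,0,0,0]])

```text
time: 17.8
tool_pos: [0.5957, 0.0551, 0.2012]
tcp_rot: [0.768, 0.641, 0.004, 0.003]
wrist_force: [0.7, -0.2, -0.2]
width: 0.0559
grasp_force: 0.0
```

servo_tool(moves=[[56,0.6,0,0,0,0,0],[56,0.6,0,0,0,0,0],[56,0.6,0,0,0,0,0]])

```text
time: 18.1
tool_pos: [0.5938, 0.0705, 0.1943]
tcp_rot: [0.767, 0.641, -0.001, -0.001]
wrist_force: [-0.6, -0.3, -0.0]
width: 0.0559
grasp_force: 0.0
```

```bash
python3 - <<'E'
from h import *
st();C=cal("wrist");w=manip.capture("wrist");np.save("w8.npy",w);import pickle;pickle.dump(C,open("C8.pkl","wb"))
save("w8.png",cv2.resize(w,(768,576),interpolation=cv2.INTER_CUBIC))
h=cv2.cvtColor(w,cv2.COLOR_RGB2HSV);m=(((h[...,0]<8)|(h[...,0]>172))&(h[...,1]>150)&(h[...,2]>60)).astype(np.uint8)
n,l,q,ce=cv2.connectedComponentsWithStats(m)
for i in range(1,n):
    if q[i,4]>100: print(q[i],ce[i],onz(C,*ce[i],.126))
E
```

```text
t18.10 pos [0.5938 0.0705 0.1943] yaw -10.2 q [ 0.01  0.27 -0.16  1.15 -0.    1.76] w0.0559 g0.0 F [-0.6 -0.3 -0. ] Tz 0.003
tilt z [-3.6e-03 -2.0e-04 -1.0e+00] rz units -1.24
[304 125  11  20 155] [309.6        134.95483871] [0.63255454 0.11355932 0.126     ]
[296 157  16  34 267] [302.60299625 172.49812734] [0.62550761 0.09197913 0.126     ]
```

View pics/w8.png

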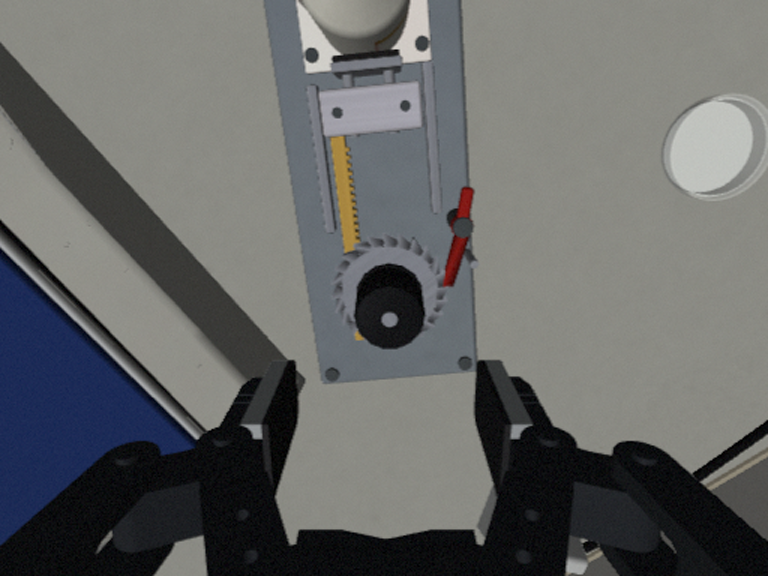

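The view shows the pad at (366,62) pressing on the bottle, the knob free and the pawl caught at (450,280). I'll check how far the carriage and pad have travelled.

```bash
python3 - <<'E'
from h import *
import pickle
C2=pickle.load(open("C2.pkl","rb"));C8=pickle.load(open("C8.pkl","rb"))
def holes(im,pts):
    g=cv2.cvtColor(im,cv2.COLOR_RGB2GRAY).astype(float);o=[]
    for u,v in pts:
        u,v=u/1.5,v/1.5;r=6;a=g[int(v)-r:int(v)+r+1,int(u)-r:int(u)+r+1];k=a<(a.min()+a.max())/2
        ys,xs=np.nonzero(k);o.append((int(u)-r+xs.mean(),int(v)-r+ys.mean()))
    return o
h2=holes(np.load("w2.npy"),[(350,192),(415,193)]);h8=holes(np.load("w8.npy"),[(337,112),(405,105)])
th=np.radians(-4.1);ey=np.array([-np.sin(th),np.cos(th)])
for z in (.036,.042,.048):
    p=sum(onz(C2,*q,z)[:2] for q in h2)/2;r=sum(onz(C8,*q,z)[:2] for q in h8)/2
    # pad plate back top edge middle (row 144 in w2, ~72 in w8), scaled pixels
    a=onz(C2,383/1.5,144/1.5,z)[:2];b=onz(C8,367/1.5,72/1.5,z)[:2]
    print(z,"carriage",(ey@(r-p)).round(4),"pad",(ey@(b-a)).round(4))
E
```

```text
0.036 carriage 0.0168 pad 0.0088
0.042 carriage 0.0158 pad 0.008
0.048 carriage 0.0149 pad 0.0072
```

Carriage travel is 15.8 mm, which is four teeth. The pad moved about 8 mm, so its springs are compressed about 7.8 mm (roughly 11 to 12 N, within range). Handing in.

```bash
python3 -c "
from station import manip
print(manip.sign_off())"
```

```text
the job is handed in; nothing more can be done
None
```

The job is handed in: the bottle stands in the V, clamped at the fourth click with the pawl caught and the knob let go. The pad presses at an estimated 11–12 N (from camera-measured travel), and I moved neither the timer nor the beaker.

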